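Wind out the captive screw and swing the drilling jig open

TASK

The hinge arm in the drilling jig is finished: pull the jig's spring-loaded captive screw up by its black knob until the thread can catch, and wind it out anticlockwise to the end of its thread so that it stays up by itself. Then swing the steel bush plate fully open against its stop, clear of the hinge arm, leaving the screw wound out. Leave the hinge arm in its groove and everything else on the counter where it is, and let go of everything.

Things in the scene. Friction and masses are not known exactly. Their poses are not given: they have to be found in the camera images.
- knob_centre (a point): Centre of the captive screw's black knurled round knob, diameter 32 mm, 24 mm high, axis vertical, white mark and silver disc on its top. With the screw down this point is 72.5 mm above the counter and the knob's underside 60.5 mm; it rises with the screw. Below the knob is a round steel ferrule (diameter 25 mm, 36 to 60 mm above the counter) standing on the bush plate, whose top is 36 mm above the counter. This point turns with the knob: its x axis points to the white mark.
- screw_lift (a joint): How far the captive screw is pulled or wound out, upward, in m: 0 = down, held there by its spring (about 3 N at 0, 8 N at 13 mm). A straight pull rises about 8.5 mm and then meets the thread; only turning takes it farther. Wound fully out it reads about 0.013. Its 8 mm nose sits 11.5 mm deep in a hole of the jig's base and locks the plate until the screw is wound out farther than that.
- screw_turn (a joint): Turn of the knob relative to the bush plate, rad, positive anticlockwise seen from above; -0.35 to 0.05 at the start, at which it can be pulled straight up. With the screw held up at the end of the pull, the thread catches at about 0.3 rad (let go before that and it springs back down); from there it rises 3.4 mm per rad up to 2.0 rad, then runs level to a dead stop at about 2.35 rad. It holds wherever it is left in the thread; turning it clockwise winds it down again.
- bush_plate (a joint): Swing of the bush plate in rad: 0 = shut over the groove, positive clockwise seen from above, 1.6 = fully open against its stop. Turns easily about a vertical pivot, stays where it is left. Shut at the start, and locked by the screw's nose.
- plate_pivot (a point): Top of the round pivot bolt head of the bush plate, on the plate's vertical pivot axis, 44 mm above the counter. The axis of the captive screw is 120 mm from it. The dark steel bush plate is 10 mm thick, 56 mm wide with round ends, 176 mm long, its underside 26 mm above the counter; two brass drill bushes between pivot and screw stand 5 mm proud. Its frame is fixed to the plate: x points from the screw to the pivot.
- jig: Fixed aluminium jig base, 200 x 150 mm, 24 mm high; origin on the counter, under the middle of the hinge arm's groove, which runs along its y axis, 23 mm wide, 12 mm deep. With the plate shut the screw is at x = -50 mm and the pivot at x = +70 mm of this frame; with the plate open the screw is beside the groove, at about x = +70, y = +120 mm.
- hinge_arm_mid (a point): Middle of the stainless friction hinge arm, 250 x 20 x 10 mm, lying loose in the jig's groove under the bush plate, y along its length; leave it there.
- bell_mid (a point): Middle of the chrome desk bell, diameter 80 mm, 59 mm high; leave alone.
- handle_a_mid (a point): Middle of a white window handle, about 150 x 30 x 44 mm; leave alone.
- handle_b_mid (a point): Middle of another such white window handle; leave alone.
- vent_cover_mid (a point): Middle of the copper trickle vent cover, 260 x 30 x 18 mm, y along its length; leave alone.
- shim_pack_mid (a point): Middle of the blue glazing shim case, 72 x 122 x 38 mm; leave alone.
- screwdriver_grip (a point): Grip of a screwdriver, 200 mm long; leave alone.
Things that resemble listed ones, but are neither listed nor needed, are in the scene too. There is more than one size of the jig; the job needs the larger.

How it is judged:
On the way, in this order (a step that is already met when the one before it is completed fails the run):
1. the screw is pulled up against its spring to the thread, with the plate still locked (value of joint screw_lift above 0.007 m and value of joint bush_plate below 0.1 rad), for 0.1 s.
2. the screw is wound out along its thread, with the plate still shut (value of joint screw_lift above 0.012 m and value of joint bush_plate below 0.3 rad), for 0.2 s.
3. the bush plate is swung open (value of joint bush_plate above 1.4 rad and value of joint screw_lift above 0.012 m), for 0.2 s.
At the end, for the whole second after the job is handed in: The captive screw stays wound out at least 12 mm by itself, the bush plate is swung at least 1.4 rad (of 1.6) open, the fingers touch nothing, and the hinge arm lies still in its groove within 15 mm of where it was (all of step 3 and contact force between the fingers and anything else below 0.2 N and linear speed of hinge_arm below 0.02 m/s and distance of hinge_arm_mid from where it was at the start of the episode below 0.015 m).
It fails at once if the hinge arm is shifted more than 15 mm or lifted (distance of hinge_arm_mid from where it was at the start of the episode above 0.015 m).
It fails at once if another thing on the counter is shifted more than 20 mm (distance of any of bell_mid, handle_a_mid, handle_b_mid, vent_cover_mid, shim_pack_mid, screwdriver_grip from where it was at the start of the episode above 0.02 m).
It also fails if it takes over 70 s, if anything falls off the work surface, if the arm or the gripper's body presses on something with over 40 N, if the wrist force passes 120 N, or if a joint passes its speed limit or range.

ROBOT

A 6-joint arm with a two-finger parallel gripper is mounted at the origin on the work surface. World frame = base frame: x ahead of the robot, y to its left, z up, the work surface at z = 0. Lengths are in m, angles in rad, forces in N, time in s.
With the tool pointing down it reaches from about 0.375 to 0.9 m from the base axis. Payload 3.1 kg.
Tool frame: the origin (TCP) lies midway between the tips of the shut fingers; the grasp point (between the pads) lies 19 mm behind it; z points along the fingers, y is the direction in which the jaws open and shut (so a half turn about z gives the same grasp; the last joint's range is limited). The gripper opens to 85 mm and grips with 20 to 120 N. Pads are 22 mm wide; open, the fingers measure 114 mm over their backs; the gripper's body (76 mm by 85 mm) begins 54 mm behind the grasp point. The pads swing forward as they close: fully open they stand 13 mm farther back than shut.
Start: joints at [-1.304, 0.527, 1.433, -0, 1.181, -0.178], TCP at [0.27, -0.564, 0.231] pointing down, gripper open.
Joint ranges: [-3.08, 3.08], [-0.75, 2.2], [0.22, 2.44], [-1.43, 4.57], [0, 2.65], [-2.85, 2.85]. Speed limits (rad/s): [2.79, 2.79, 3.14, 3.14, 3.14, 3.14].

INTERFACE

Orientations are given as a unit quaternion [x, y, z, w].
In Python, from station import manip gives the robot as it stands.
- The arm moves only by the tool play_rows, never from a script. Its argument "increments" is a list of rows, each a list of 3 entries, a list of its own where there are three numbers: the shift along the tool's x, y, z in m, then the turn, a rotation vector about the tool's x, y, z in rad, then the opening, from 0 (shut) to 1 (fully open). A call has 1 to 10 rows; each row is the pose to reach, as a shift and turn from the pose commanded when the call began, along the tool's axes at that moment; what a row does not reach only later rows make up. A row lasts 1/10 s, in which the tool goes at most 50 mm and 8.59 degrees, less where a joint would pass 70% of its speed; a pose out of reach is approached as far as the arm can. A call with a gripper value outside its range is refused whole. The fingers move at their own pace and stop on an object; "force" is the grip in N (left out, the last holds). Time passes only in rows, so rows that repeat a pose let the fingers close. It gives the time, the measured TCP pose, the force and the opening at its end, in the units of the state.
- manip.sense(): the state, without advancing time (a new reading comes with each control period).
- manip.snapshot(name): name is "side" or "top"; returns (picture, depth): 420x560x3 uint8, red, green, blue; 420x560 float32, m along the optical axis (not along the pixel's ray), 0 where there is no reading.
- manip.camera_model(name): a dict with "camera_matrix" (3x3 intrinsics, pixels), "R" (3x3) and "t" (3): a world point X has camera coordinates R X + t. Camera axes: x right, y down, z forward; pixel columns grow to the right and rows downward; lengths in m; the calibration is good to about 2 mm. A picture is of the moment at which its call begins. camera_model takes no time and is no camera call.
- manip.sign_off(): hands the job in, once; it reports no verdict.
Trained networks look in the newest picture that a camera, given by its name, has taken for a name from the list of things; names that differ only in an ending like _2 or _b are one class to them, and where a whole thing is asked for, a point or a joint stands for the part that bears it (a point fixed in the world has none). Each returns a list of dicts, best first, with "p" (0 to 1); they miss things now and then, are a little off and sometimes report something else, mostly with a low value. They report only what shows in the picture. A call takes as long as a camera call. They do not tell look-alikes from the thing itself.
- manip.regions_of(camera, thing): "region" (420x560 bool, what is visible of it) and "rect" ([left, top, width, height] in pixels, round what is visible of it).
The state is a dict: "t": time; "q": joint angles; "qd": joint speeds; "tau": joint torques, N m; "tcp_pos": TCP position; "tool_rot": TCP orientation; "force": force on the tool from outside, world axes, zero at the start; "ft_torque": the same for the moment, N m; "finger_gap": opening from 0.0 (shut) to 1.0 (fully open).
Only numpy, scipy, OpenCV 4.12 (cv2) and the standard library are available. Lean on these libraries where they do the work, as an engineer would, in place of code of your own. Each camera call takes 0.05 s, during which the arm holds its last target.

## Working session

There is one attempt and no reset: what is moved stays moved. The work goes in short steps, Python scripts to look and compute and a tool call to move; the robot and the scene stay as the last step left them, time stands still between calls to the robot, and variables do not carry over. Pictures are saved under pics/ and viewed, and the job is handed in when it is done.

Besides the shell and the picture viewer there is one more tool, called after "Call:" by a JSON object that holds its "name" and its "arguments". play_rows: Moves the arm, as the interface text tells. Its arguments: {"type":"object","properties":{"increments":{"type":"array"},"force":{"type":"number"}},"required":["increments"]}

```bash
mkdir -p pics; ls; python3 - <<'E'
from station import manip
import cv2,json,numpy as np
s=manip.sense();print({k:np.round(v,4).tolist() for k,v in s.items()})
for n in("side","top"):
    p,d=manip.snapshot(n);cv2.imwrite(f"pics/{n}0.png",p[:,:,::-1]);np.save(f"pics/{n}0d.npy",d)
    c=manip.camera_model(n);print(n,{k:np.round(v,4).tolist() for k,v in c.items()})
E
```

```text
pics
{'t': 0.0, 'q': [-1.3035, 0.5285, 1.4339, 0.0, 1.1814, -0.1785], 'qd': [-0.0001, 0.0005, 0.0002, -0.0005, 0.0004, -0.001], 'tau': [-0.0, -44.2352, -17.8024, -0.0003, 0.0084, -0.0], 'tcp_pos': [0.2693, -0.5632, 0.2303], 'tool_rot': [0.9753, 0.221, -0.0, -0.0011], 'force': [0.4687, 0.0101, 0.0375], 'ft_torque': [-0.0022, 0.0129, 0.0329], 'finger_gap': 0.9987}
side {'camera_matrix': [[425.4007, 0.0, 280.1143], [0.0, 425.4007, 210.815], [0.0, 0.0, 1.0]], 'R': [[-0.8891, -0.4574, 0.0194], [-0.2929, 0.5357, -0.792], [0.3518, -0.7098, -0.6102]], 't': [0.4222, 0.2097, 1.1995]}
top {'camera_matrix': [[395.9617, 0.0, 281.3634], [0.0, 395.9617, 205.093], [0.0, 0.0, 1.0]], 'R': [[0.0141, -0.9999, 0.0095], [-0.9993, -0.0144, -0.035], [0.0351, -0.009, -0.9993]], 't': [-0.0745, 0.5103, 1.0982]}
```

View pics/top0.png

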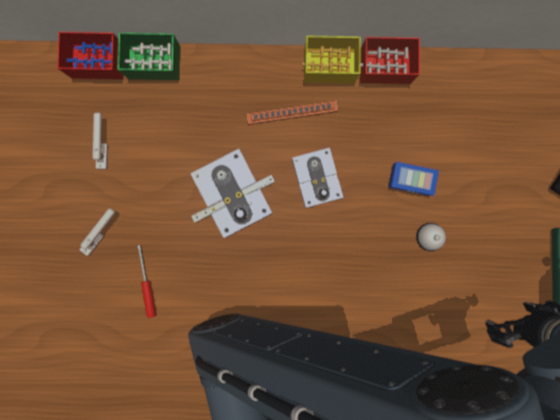

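View pics/side0.png

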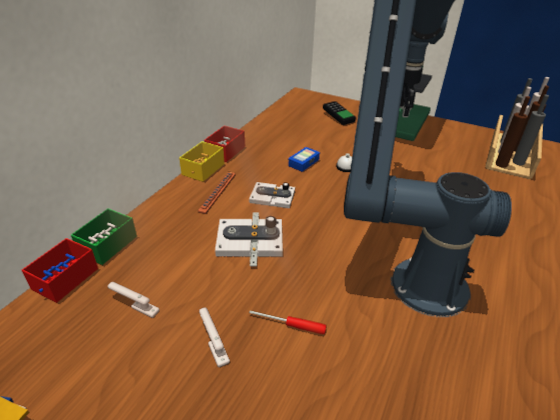

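The top view shows two candidates for the knob: the larger jig's at about (240,213), and the smaller look-alike jig's at about (323,193). The larger jig holds the hinge arm, so I choose (240,213). Its pivot is at about (221,175). I'll check the choice in a close crop.

```bash
cat > h.py <<'E'
from station import manip
import cv2,numpy as np
def ray(n,u,v,z):
    c=manip.camera_model(n);K,R,t=[np.array(c[k]) for k in("camera_matrix","R","t")]
    C=-R.T@t;d=R.T@np.linalg.solve(K,[u,v,1.]);return C+d*(z-C[2])/d[2]
def proj(n,X):
    c=manip.camera_model(n);K,R,t=[np.array(c[k]) for k in("camera_matrix","R","t")]
    x=K@(R@np.array(X)+t);return x[:2]/x[2]
def crop(n,name,x0,y0,w,h,s):
    p,d=manip.snapshot(n);q=cv2.resize(p[y0:y0+h,x0:x0+w],None,fx=s,fy=s,interpolation=cv2.INTER_CUBIC)
    cv2.imwrite(f"pics/{name}.png",q[:,:,::-1]);return p,d
E
python3 - <<'E'
from h import *
crop("top","ct1",185,145,95,95,6)
for n in("knob_centre","plate_pivot"):
  for r in manip.regions_of("top",n):
    m=r["region"];ys,xs=np.nonzero(m);print(n,r["p"],r["rect"],xs.mean(),ys.mean(),m.sum())
crop("side","cs1",205,205,90,70,8)
for n in("knob_centre",):
  for r in manip.regions_of("side",n):
    m=r["region"];ys,xs=np.nonzero(m);print(n,r["p"],r["rect"],xs.mean(),ys.mean(),m.sum())
E
```

```text
knob_centre 0.56 [233.5, 209.1, 13.3, 10.3] 240.1417910447761 213.6417910447761 134
knob_centre 0.55 [321.1, 191.2, 4.9, 4.6] 323.3235294117647 192.44117647058823 34
plate_pivot 0.6 [310.8, 156.0, 19.0, 40.7] 318.1533219761499 178.4190800681431 587
plate_pivot 0.56 [212.0, 164.9, 43.1, 58.9] 231.35162094763092 194.53200332502078 1203
plate_pivot 0.37 [246.8, 99.8, 90.4, 21.4] 292.60942100098134 112.59470068694799 1019
knob_centre 0.42 [262.6, 211.6, 12.8, 19.2] 270.98130841121497 221.2803738317757 107
```

View pics/ct1.png

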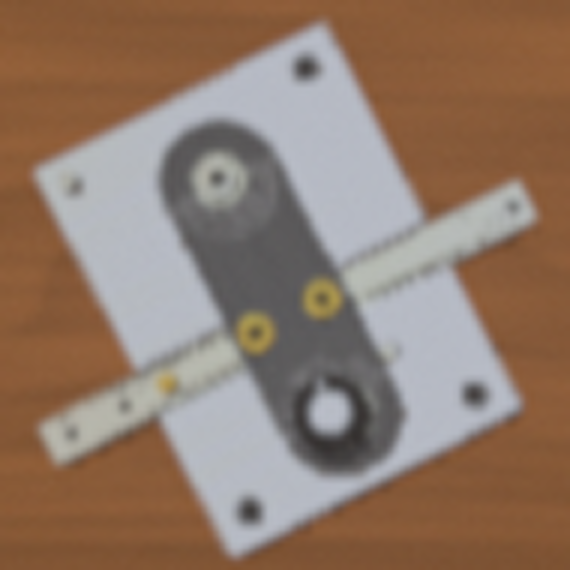

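View pics/cs1.png

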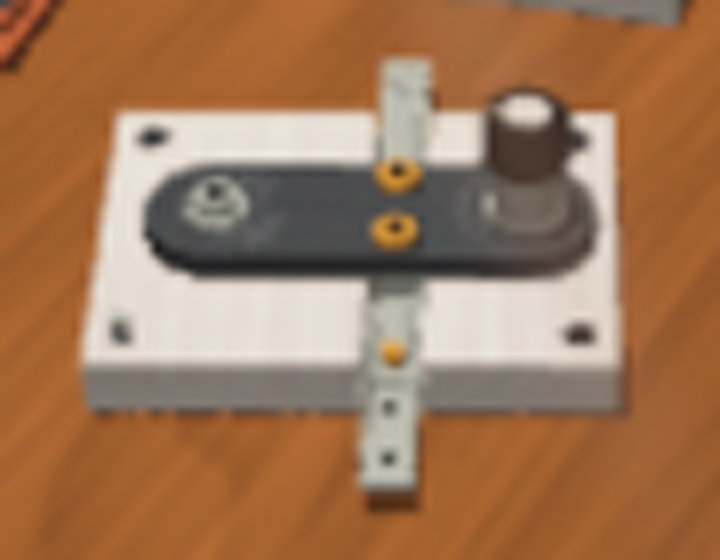

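```bash
python3 - <<'E'
from h import *
f=lambda u,v,s,x,y:((u+.5)/s-.5+x,(v+.5)/s-.5+y)
k=ray("top",*f(331,412,6,185,145),.0845);p=ray("top",*f(218,179,6,185,145),.044)
ks=ray("side",*f(525,107,8,205,205),.0845);ps=ray("side",*f(215,203,8,205,205),.044)
print(k,p,ks,ps,np.linalg.norm(k-p),np.linalg.norm((ks-ps)[:2]))
d=(p-k)[:2];a=np.arctan2(d[1],d[0]);print("phi",a, np.hypot(*d))
s=manip.sense();from scipy.spatial.transform import Rotation as R
M=R.from_quat(s["tool_rot"]).as_matrix();print(s["t"],M.round(3).tolist(),s["tcp_pos"],s["q"])
E
```

```text
[0.48591597 0.04139612 0.0845    ] [0.59103545 0.098177   0.044     ] [0.48925698 0.04138741 0.0845    ] [0.58949206 0.1054933  0.044     ] 0.12615237360458062 0.11898166215940648
phi 0.49525375968711516 0.11947456367808879
0.35 [[0.902, 0.431, -0.0], [0.431, -0.902, 0.001], [0.0, -0.001, -1.0]] [ 0.26946843 -0.56371289  0.23106675] [-1.30348494e+00  5.27745274e-01  1.43299103e+00 -2.08564560e-06
  1.18140250e+00 -1.78542055e-01]
```

Call:
{"name": "play_rows", "arguments": {"increments": [[[0.03,-0.03,0],[0,0,0],0.7],[[0.06,-0.06,0],[0,0,0],0.7],[[0.09,-0.09,0],[0,0,0],0.7],[[0.12,-0.12,0],[0,0,0],0.7],[[0.15,-0.15,0],[0,0,0],0.7],[[0.18,-0.18,0],[0,0,0],0.7],[[0.21,-0.21,0],[0,0,0],0.7],[[0.24,-0.24,0],[0,0,0],0.7],[[0.27,-0.27,0],[0,0,0],0.7],[[0.3,-0.3,0],[0,0,0],0.7]], "force": 60}}

```text
t: 1.35
tcp_pos: [0.4113, -0.1624, 0.2316]
tool_rot: [0.975, 0.221, 0.0, 0.0]
force: [0.8, -0.4, 0.6]
finger_gap: 0.702
```

Call:
{"name": "play_rows", "arguments": {"increments": [[[0.03,-0.03,0],[0,0,0],0.7],[[0.06,-0.06,0],[0,0,0],0.7],[[0.09,-0.09,0.02],[0,0,0],0.7],[[0.12,-0.12,0.04],[0,0,0],0.7],[[0.15,-0.145,0.06],[0,0,0],0.7],[[0.157,-0.152,0.08],[0,0,0],0.7],[[0.157,-0.152,0.1],[0,0,0],0.7],[[0.157,-0.152,0.1],[0,0,0],0.7],[[0.157,-0.152,0.1],[0,0,0],0.7]]}}

```text
t: 2.25
tcp_pos: [0.487, 0.0409, 0.1314]
tool_rot: [0.975, 0.221, -0.0, -0.0]
force: [0.3, -0.5, 0.2]
finger_gap: 0.704
```

```bash
cat > st.py <<'E'
from h import *
from scipy.spatial.transform import Rotation as R
def st():
    s=manip.sense();M=R.from_quat(s["tool_rot"]).as_matrix()
    print("t",round(s["t"],2),"tcp",s["tcp_pos"].round(4),"yaw",round(np.arctan2(M[1,0],M[0,0]),3),"tilt",M[:2,2].round(3),"F",s["force"].round(1),"T",s["ft_torque"].round(2),"gap",round(s["finger_gap"],3),"q6",round(s["q"][5],3))
    return s,M
E
python3 - <<'E'
from st import *
s,M=st();print("to knob, tool axes",M.T@(np.array([.4875,.0414,.050])-s["tcp_pos"]))
crop("side","cs2",190,150,180,130,4);crop("top","ct2",185,145,95,95,6)
E
```

```text
t 2.25 tcp [0.487  0.0409 0.1314] yaw 0.446 tilt [-0.001  0.   ] F [ 0.3 -0.5  0.2] T [ 0.02 -0.03  0.04] gap 0.704 q6 0.98
to knob, tool axes [ 0.00074082 -0.00017784  0.08139262]
```

View pics/cs2.png

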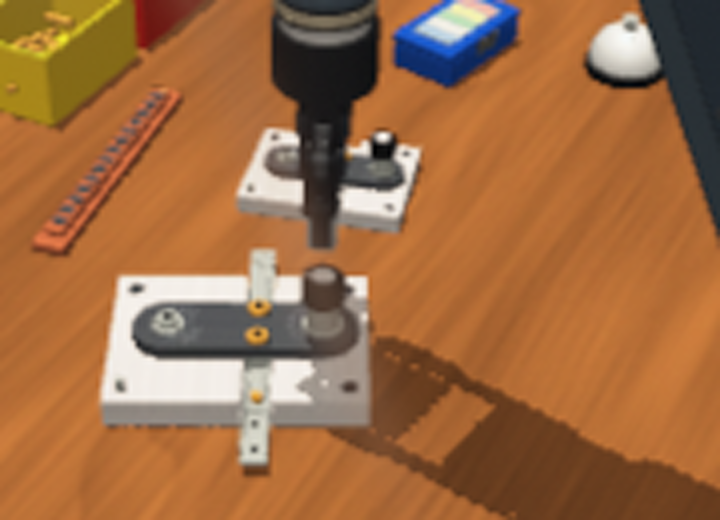

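View pics/ct2.png

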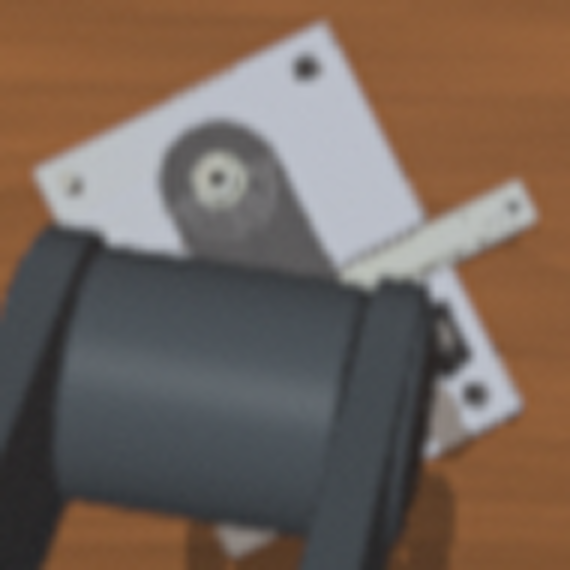

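The side crop shows the fingers directly above the larger jig's knob: fingertips at about (322,240), knob at about (322,285). Next I'll lower and grip.

Call:
{"name": "play_rows", "arguments": {"increments": [[[0,0,0.02],[0,0,0],0.7],[[0,0,0.04],[0,0,0],0.7],[[0,0,0.06],[0,0,0],0.7],[[0,0,0.075],[0,0,0],0.7],[[0,0,0.081],[0,0,0],0.7],[[0,0,0.081],[0,0,0],0.7],[[0,0,0.081],[0,0,0],0.2],[[0,0,0.081],[0,0,0],0.2],[[0,0,0.081],[0,0,0],0.2],[[0,0,0.081],[0,0,0],0.2]], "force": 50}}

```text
t: 3.35
tcp_pos: [0.4874, 0.0413, 0.0515]
tool_rot: [0.975, 0.221, 0.001, 0.0]
force: [-1.3, 2.9, 6.4]
finger_gap: 0.358
```

```bash
python3 - <<'E'
from st import *
st();crop("side","cs3",205,165,120,100,6)
E
```

```text
t 3.35 tcp [0.4874 0.0413 0.0515] yaw 0.446 tilt [0.002 0.   ] F [-1.3  2.9  6.4] T [ 0.26  0.09 -0.02] gap 0.358 q6 0.98
```

View pics/cs3.png

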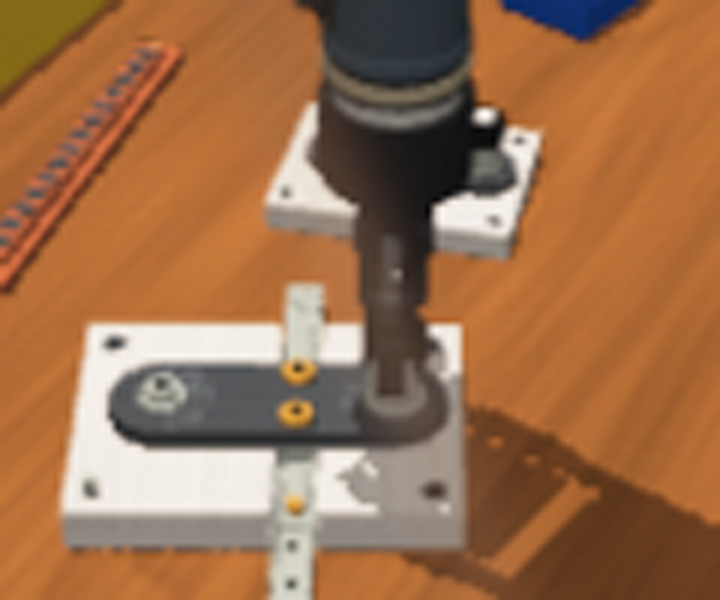

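Call:
{"name": "play_rows", "arguments": {"increments": [[[0,0,-0.002],[0,0,0],0.2],[[0,0,-0.004],[0,0,0],0.2],[[0,0,-0.006],[0,0,0],0.2],[[0,0,-0.008],[0,0,0],0.2],[[0,0,-0.009],[0,0,0],0.2],[[0,0,-0.009],[0,0,0],0.2],[[0,0,-0.009],[0,0,0],0.2]]}}

```text
t: 4.1
tcp_pos: [0.4872, 0.0411, 0.0592]
tool_rot: [0.975, 0.221, 0.0, -0.0]
force: [1.7, 5.5, -6.4]
finger_gap: 0.359
```

```bash
python3 - <<'E'
from st import *
st();crop("side","cs4",205,165,120,100,6)
E
```

```text
t 4.1 tcp [0.4872 0.0411 0.0592] yaw 0.445 tilt [0. 0.] F [ 1.7  5.5 -6.4] T [ 0.67 -0.46 -0.  ] gap 0.359 q6 0.98
```

View pics/cs4.png

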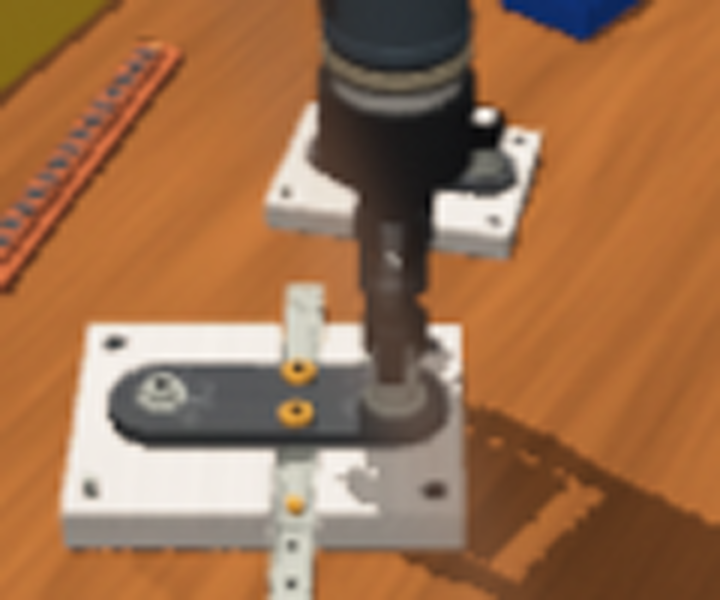

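Call:
{"name": "play_rows", "arguments": {"increments": [[[0,0,-0.001],[0,0,0],0.2],[[0,0,-0.002],[0,0,0],0.2],[[0,0,-0.002],[0,0,0],0.2],[[0,0,-0.002],[0,0,0],0.2]]}}

```text
t: 4.55
tcp_pos: [0.4871, 0.0412, 0.0607]
tool_rot: [0.975, 0.221, 0.0, -0.0]
force: [3.6, 4.6, -12.4]
finger_gap: 0.359
```

Call:
{"name": "play_rows", "arguments": {"increments": [[[0,0,0],[0,0,-0.12],0.2],[[0,0,0],[0,0,-0.24],0.2],[[0,0,0],[0,0,-0.36],0.2],[[0,0,0],[0,0,-0.48],0.2],[[0,0,-0.0004],[0,0,-0.6],0.2],[[0,0,-0.0008],[0,0,-0.72],0.2],[[0,0,-0.0012],[0,0,-0.84],0.2],[[0,0,-0.0016],[0,0,-0.96],0.2],[[0,0,-0.002],[0,0,-1.08],0.2],[[0,0,-0.002],[0,0,-1.08],0.2]]}}

```text
t: 5.55
tcp_pos: [0.487, 0.0416, 0.0627]
tool_rot: [0.722, 0.692, 0.0, -0.0]
force: [2.6, 6.8, -11.6]
finger_gap: 0.362
```

```bash
python3 - <<'E'
from st import *
st();crop("side","cs5",205,165,120,100,6)
E
```

```text
t 5.55 tcp [0.487  0.0416 0.0627] yaw 1.527 tilt [-0.     0.001] F [  2.6   6.8 -11.6] T [ 1.08 -0.73  0.02] gap 0.362 q6 -0.102
```

View pics/cs5.png

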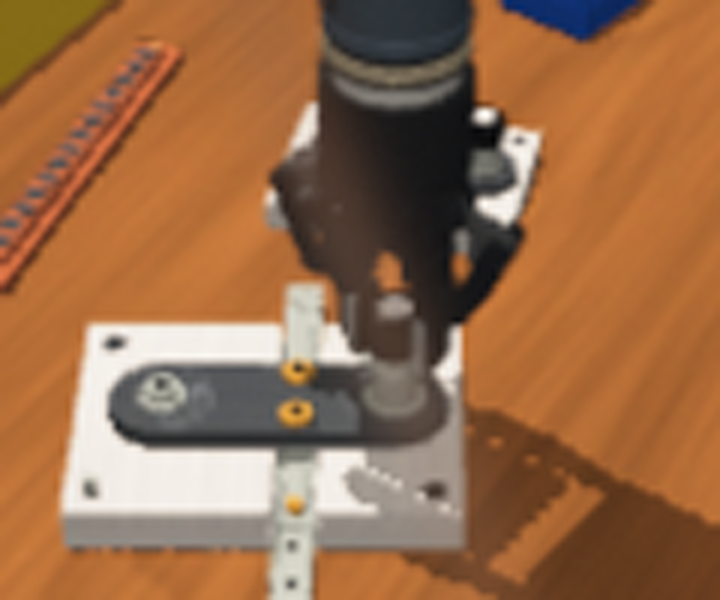

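The crop shows the knob gripped between the fingers at about (395,320), clear of the ferrule. The lift now matches the thread, so I'll keep winding.

Call:
{"name": "play_rows", "arguments": {"increments": [[[0,0,-0.0004],[0,0,-0.12],0.2],[[0,0,-0.0008],[0,0,-0.24],0.2],[[0,0,-0.0012],[0,0,-0.36],0.2],[[0,0,-0.0016],[0,0,-0.48],0.2],[[0,0,-0.002],[0,0,-0.6],0.2],[[0,0,-0.0024],[0,0,-0.72],0.2],[[0,0,-0.0028],[0,0,-0.84],0.2],[[0,0,-0.0028],[0,0,-0.84],0.2]]}}

```text
t: 6.4
tcp_pos: [0.4865, 0.0418, 0.0655]
tool_rot: [0.378, 0.926, 0.0, -0.001]
force: [1.8, 6.8, -9.7]
finger_gap: 0.359
```

```bash
python3 - <<'E'
from st import *
st()
E
```

```text
t 6.4 tcp [0.4865 0.0418 0.0655] yaw 2.367 tilt [-0.001  0.001] F [ 1.8  6.8 -9.7] T [ 1.35 -0.62  0.06] gap 0.359 q6 -0.942
```

Call:
{"name": "play_rows", "arguments": {"increments": [[[0,0,-0.0003],[0,0,-0.1],0.2],[[0,0,-0.0005],[0,0,-0.2],0.2],[[0,0,-0.0006],[0,0,-0.3],0.2],[[0,0,-0.0006],[0,0,-0.35],0.2],[[0,0,-0.0006],[0,0,-0.35],0.2]]}}

```text
t: 6.9
tcp_pos: [0.4863, 0.0418, 0.0661]
tool_rot: [0.211, 0.977, 0.001, -0.001]
force: [2.0, 7.0, -9.7]
finger_gap: 0.359
```

```bash
python3 - <<'E'
from st import *
st()
E
```

```text
t 6.9 tcp [0.4863 0.0418 0.0661] yaw 2.716 tilt [-0.002  0.001] F [ 2.   7.  -9.7] T [ 1.39 -0.48  0.04] gap 0.359 q6 -1.291
```

Call:
{"name": "play_rows", "arguments": {"increments": [[[0,0,-0.0001],[0,0,-0.05],0.2],[[0,0,-0.0002],[0,0,-0.1],0.2],[[0,0,-0.0003],[0,0,-0.15],0.2],[[0,0,-0.0003],[0,0,-0.15],0.2]]}}

```text
t: 7.3
tcp_pos: [0.4861, 0.0417, 0.0663]
tool_rot: [0.138, 0.99, 0.001, -0.001]
force: [2.4, 6.5, -10.2]
finger_gap: 0.362
```

```bash
python3 - <<'E'
from st import *
st()
E
```

```text
t 7.3 tcp [0.4861 0.0417 0.0663] yaw 2.866 tilt [-0.002  0.001] F [  2.4   6.5 -10.2] T [ 1.33 -0.43 -0.01] gap 0.362 q6 -1.441
```

Call:
{"name": "play_rows", "arguments": {"increments": [[[0,0,0],[0,0,-0.07],0.2],[[0,0,0],[0,0,-0.14],0.2],[[0,0,0],[0,0,-0.2],0.2],[[0,0,0],[0,0,-0.2],0.2]]}}

```text
t: 7.7
tcp_pos: [0.4861, 0.0421, 0.0663]
tool_rot: [0.039, 0.999, 0.001, -0.001]
force: [1.9, 7.9, -10.7]
finger_gap: 0.358
```

```bash
python3 - <<'E'
from st import *
st();crop("side","cs6",205,165,120,100,6)
E
```

```text
t 7.7 tcp [0.4861 0.0421 0.0663] yaw 3.064 tilt [-0.002  0.002] F [  1.9   7.9 -10.7] T [ 1.29 -0.4  -0.26] gap 0.358 q6 -1.64
```

View pics/cs6.png

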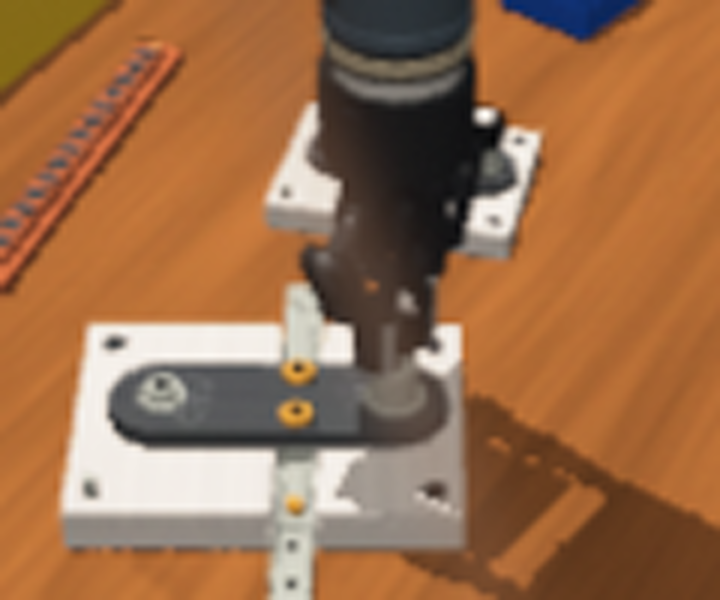

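The torque about z rose to -0.26 N m after about 2.6 rad of turning, and the tool is about 14.8 mm higher, so the screw is at its dead stop. Before swinging I'll back off a little inside the level part of the thread and then work out the arc.

```bash
cat > arc.py <<'E'
from st import *
def arc(P,th0,ths,r=.12,a0=3.669,dz=0):
    s,M=st()
    f=lambda t:np.array([P[0]+r*np.cos(a0-t),P[1]+r*np.sin(a0-t),0])
    for t in ths: print(round(t,2),(M.T@(f(t)-f(th0))).round(4)[:2],"rz",round(t-th0,2))
if __name__=="__main__": arc((.5905,.1018),0,np.arange(.08,.6,.08))
E
python3 arc.py
```

```text
t 7.75 tcp [0.4861 0.0421 0.0663] yaw 3.063 tilt [-0.002  0.002] F [  3.    8.5 -10.4] T [ 1.31 -0.4  -0.28] gap 0.357 q6 -1.64
0.08 [0.0051 0.0081] rz 0.08
0.16 [0.0096 0.0166] rz 0.16
0.24 [0.0134 0.0254] rz 0.24
0.32 [0.0165 0.0345] rz 0.32
0.4 [0.0188 0.0438] rz 0.4
0.48 [0.0204 0.0533] rz 0.48
0.56 [0.0212 0.0628] rz 0.56
```

Call:
{"name": "play_rows", "arguments": {"increments": [[[0,0,0.0003],[0,0,0.07],0.2],[[0,0,0.0006],[0,0,0.14],0.2],[[0,0,0.0006],[0,0,0.14],0.2]]}}

```text
t: 8.05
tcp_pos: [0.4861, 0.0417, 0.0659]
tool_rot: [0.109, 0.994, 0.001, -0.001]
force: [1.9, 5.4, -9.5]
finger_gap: 0.361
```

```bash
python3 arc.py
```

```text
t 8.05 tcp [0.4861 0.0417 0.0659] yaw 2.924 tilt [-0.002  0.001] F [ 1.9  5.4 -9.5] T [ 1.28 -0.36 -0.01] gap 0.361 q6 -1.499
0.08 [0.0062 0.0073] rz 0.08
0.16 [0.0118 0.0151] rz 0.16
0.24 [0.0168 0.0233] rz 0.24
0.32 [0.0211 0.0319] rz 0.32
0.4 [0.0247 0.0408] rz 0.4
0.48 [0.0276 0.0499] rz 0.48
0.56 [0.0298 0.0593] rz 0.56
```

Call:
{"name": "play_rows", "arguments": {"increments": [[[0,0,0.0005],[0,0,0],0.2],[[0,0,0.0008],[0,0,0],0.2],[[0,0,0.0008],[0,0,0],0.2]]}}

```text
t: 8.35
tcp_pos: [0.4862, 0.0417, 0.0652]
tool_rot: [0.108, 0.994, 0.001, -0.001]
force: [1.6, 6.1, -8.4]
finger_gap: 0.36
```

```bash
python3 -c "
from st import *
st();crop('side','cs7',205,165,120,100,6)"
```

```text
t 8.35 tcp [0.4862 0.0417 0.0652] yaw 2.925 tilt [-0.002  0.001] F [ 1.6  6.1 -8.4] T [ 1.27 -0.3  -0.06] gap 0.36 q6 -1.5
```

View pics/cs7.png

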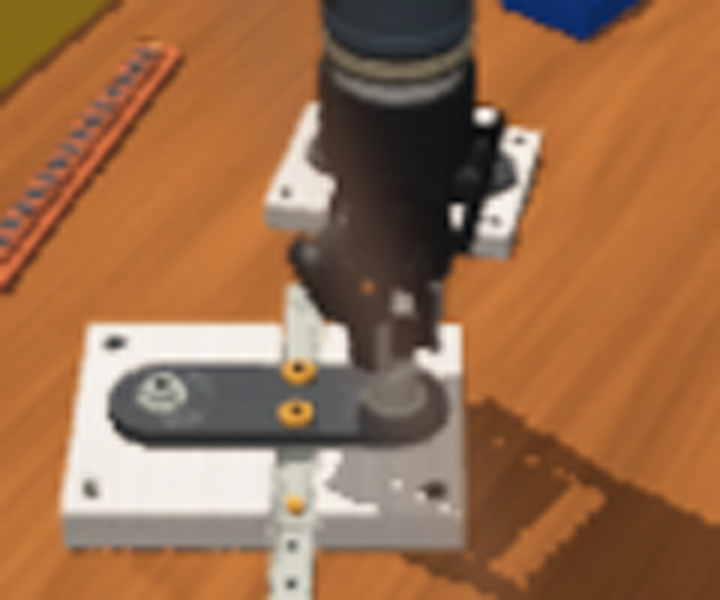

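The vertical force stayed at about the spring's load while I lowered. I'll let go and check that the screw really stays up.

Call:
{"name": "play_rows", "arguments": {"increments": [[[0,0,0],[0,0,0],0.6],[[0,0,0],[0,0,0],0.6],[[0,0,0],[0,0,0],0.6],[[0,0,-0.02],[0,0,0],0.6],[[0,0,-0.045],[0,0,0],0.6],[[0,0,-0.06],[0,0,0],0.6],[[0,0,-0.06],[0,0,0],0.6]]}}

```text
t: 9.1
tcp_pos: [0.4884, 0.0405, 0.1277]
tool_rot: [0.108, 0.994, -0.0, 0.002]
force: [-0.3, 0.7, -0.1]
finger_gap: 0.604
```

```bash
python3 -c "
from st import *
st();crop('side','cs8',205,165,120,100,6)"
```

```text
t 9.1 tcp [0.4884 0.0405 0.1277] yaw 2.926 tilt [ 0.005 -0.001] F [-0.3  0.7 -0.1] T [ 0.03  0.01 -0.04] gap 0.604 q6 -1.5
```

View pics/cs8.png

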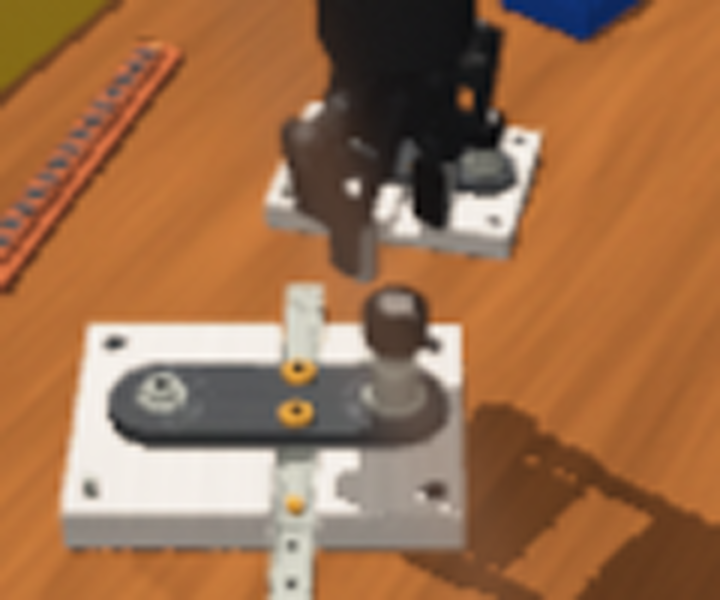

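```bash
python3 -c "
from st import *
for z in (.0845,.093,.0965,.0975): print(z,proj('side',[.488,.0414,z]))
p,d=crop('side','cs9',255,205,36,36,16)
"
```

```text
0.0845 [270.55060103 218.06360744]
0.093 [270.56667078 215.86432523]
0.0965 [270.57332551 214.95356913]
0.0975 [270.57523093 214.69279582]
```

View pics/cs9.png

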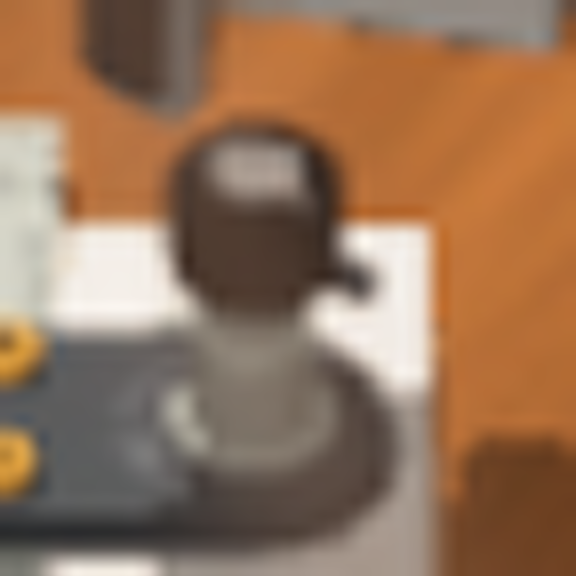

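The screw stays up. In this crop the disc centre sits about 2.9 px above its starting row, which is roughly 11–13 mm, so it isn't precise enough. I'll move aside to read the white mark and the lift properly.

Call:
{"name": "play_rows", "arguments": {"increments": [[[-0.01,-0.045,-0.01],[0,0,0],0.6],[[-0.02,-0.09,-0.02],[0,0,0],0.6],[[-0.03,-0.135,-0.02],[0,0,0],0.6],[[-0.04,-0.18,-0.02],[0,0,0],0.6],[[-0.05,-0.225,-0.02],[0,0,0],0.6],[[-0.05,-0.225,-0.02],[0,0,0],0.6],[[-0.05,-0.225,-0.02],[0,0,0],0.6]]}}

```text
t: 9.9
tcp_pos: [0.4866, -0.1901, 0.1443]
tool_rot: [0.109, 0.994, 0.001, -0.001]
force: [-1.0, 0.6, -0.4]
finger_gap: 0.603
```

```bash
python3 -c "
from st import *
st()
for n,(x,y) in (('top',(225,195)),('side',(255,205))):
  p,d=crop(n,n+'c10',x,y,36,36,16)
  z0=np.load('pics/%s0d.npy'%n)
  p0=cv2.imread('pics/%s0.png'%n)[:,:,::-1]
  q=np.hstack([cv2.resize(a[y:y+36,x:x+36],None,fx=11,fy=11,interpolation=cv2.INTER_CUBIC) for a in (p0,p)]);cv2.imwrite('pics/%scmp.png'%n,q[:,:,::-1])
  K=manip.camera_model(n);Rm=K['R'];
  u,v=(240,214) if n=='top' else (270,222)
  print(n,'before\n',z0[v-2:v+3,u-2:u+3].round(4),'\nafter\n',d[v-2:v+3,u-2:u+3].round(4))
  np.save('pics/%s10d.npy'%n,d);np.save('pics/%s10p.npy'%n,p)
"
```

```text
t 9.9 tcp [ 0.4866 -0.1901  0.1443] yaw 2.923 tilt [-0.002  0.002] F [-1.   0.6 -0.4] T [0.03 0.   0.03] gap 0.603 q6 -1.939
top before
 [[1.0297 1.0326 1.0309 1.0351 1.0301]
 [1.0306 1.0327 1.0319 1.0303 1.0321]
 [1.0299 1.032  1.0293 1.0328 1.0302]
 [1.0303 1.0321 1.0325 1.0254 1.0327]
 [1.0303 1.028  1.0305 1.0282 1.0291]] 
after
 [[1.0182 1.0158 1.0187 1.0171 1.0212]
 [1.0149 1.0199 1.0162 1.0162 1.0172]
 [1.0182 1.0183 1.0191 1.0136 1.0132]
 [1.0169 1.0179 1.0168 1.0175 1.0173]
 [1.0168 1.0172 1.0151 1.0153 1.018 ]]
side before
 [[1.2855 1.2864 1.2788 1.2834 1.2763]
 [1.2736 1.2759 1.2754 1.2796 1.2789]
 [1.2794 1.2833 1.2745 1.2794 1.2821]
 [1.2819 1.2865 1.2789 1.28   1.2787]
 [1.2876 1.2822 1.2806 1.2789 1.2806]] 
after
 [[1.2742 1.2734 1.2747 1.2726 1.2748]
 [1.2797 1.2763 1.2753 1.2802 1.2756]
 [1.2831 1.2776 1.2782 1.2795 1.2822]
 [1.2806 1.2848 1.2803 1.2791 1.282 ]
 [1.307  1.3033 1.2814 1.2832 1.2853]]
```

View pics/topcmp.png

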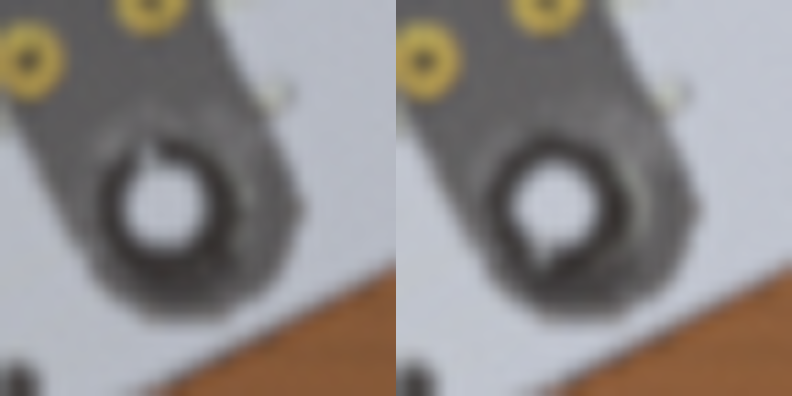

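View pics/sidecmp.png

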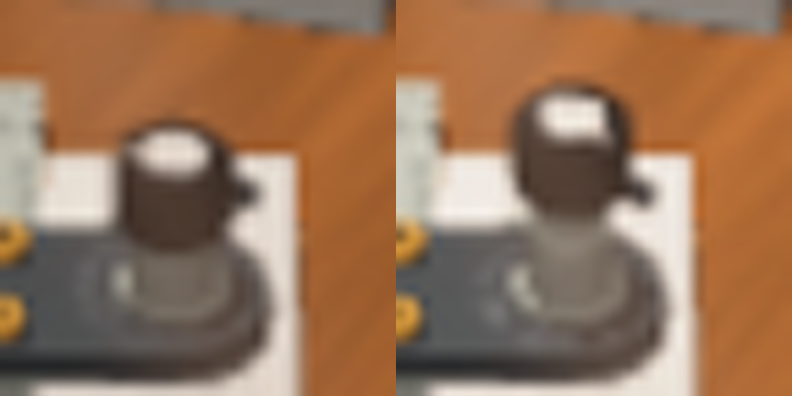

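The top depth over the knob changed from about 1.031 to 1.017 m, so the lift is about 13–14 mm. The white mark moved from crop (150,152) to (545,258), about 2.5 rad anticlockwise, and the plate is still shut. The screw is wound out and holds by itself. I'll return, regrip and swing.

Call:
{"name": "play_rows", "arguments": {"increments": [[[0.01,0.045,0],[0,0,0],0.6],[[0.02,0.09,0],[0,0,0],0.6],[[0.03,0.135,0],[0,0,0],0.6],[[0.04,0.18,0],[0,0,0],0.6],[[0.049,0.226,0],[0,0,0],0.6],[[0.049,0.226,0.01],[0,0,0],0.6],[[0.049,0.226,0.02],[0,0,0],0.6]]}}

```text
t: 10.7
tcp_pos: [0.4872, 0.0443, 0.1252]
tool_rot: [0.105, 0.994, -0.0, -0.0]
force: [-0.9, 0.3, 0.3]
finger_gap: 0.605
```

```bash
python3 -c "
from st import *
s,M=st();print(M.T@(np.array([.4873,.0414,.0640])-s['tcp_pos']))"
```

```text
t 10.7 tcp [0.4872 0.0443 0.1252] yaw 2.932 tilt [-0. -0.] F [-0.9  0.3  0.3] T [ 0.01  0.03 -0.02] gap 0.605 q6 -1.499
[-0.0007172  -0.00283277  0.06122643]
```

Call:
{"name": "play_rows", "arguments": {"increments": [[[-0.0005,-0.003,0.02],[0,0,0],0.6],[[-0.0005,-0.003,0.04],[0,0,0],0.6],[[-0.0005,-0.003,0.055],[0,0,0],0.6],[[-0.0005,-0.003,0.061],[0,0,0],0.6],[[-0.0005,-0.003,0.061],[0,0,0],0.6],[[-0.0005,-0.003,0.061],[0,0,0],0.2],[[-0.0005,-0.003,0.061],[0,0,0],0.2],[[-0.0005,-0.003,0.061],[0,0,0],0.2]], "force": 40}}

```text
t: 11.5
tcp_pos: [0.489, 0.0399, 0.0657]
tool_rot: [0.109, 0.994, 0.001, 0.001]
force: [1.5, 7.7, 0.9]
finger_gap: 0.364
```

```bash
python3 arc.py
```

```text
t 11.5 tcp [0.489  0.0399 0.0657] yaw 2.924 tilt [0.003 0.002] F [1.5 7.7 0.9] T [ 1.   -0.12  0.01] gap 0.364 q6 -1.504
0.08 [0.0062 0.0073] rz 0.08
0.16 [0.0118 0.0151] rz 0.16
0.24 [0.0168 0.0233] rz 0.24
0.32 [0.0211 0.0319] rz 0.32
0.4 [0.0247 0.0408] rz 0.4
0.48 [0.0276 0.0499] rz 0.48
0.56 [0.0297 0.0593] rz 0.56
```

Call:
{"name": "play_rows", "arguments": {"increments": [[[0.006,0.008,0],[0,0,0.08],0.2],[[0.012,0.016,0],[0,0,0.16],0.2],[[0.017,0.024,0],[0,0,0.24],0.2],[[0.021,0.033,0],[0,0,0.32],0.2],[[0.0245,0.042,0],[0,0,0.4],0.2],[[0.0245,0.042,0],[0,0,0.4],0.2]]}}

```text
t: 12.1
tcp_pos: [0.4745, 0.0856, 0.0656]
tool_rot: [0.302, 0.953, 0.001, 0.002]
force: [2.3, 0.5, 2.7]
finger_gap: 0.359
```

```bash
sed -i '/__main__/d' arc.py; cat > r.py <<'E'
from arc import *
import sys
s,M=st();P=np.array([.5905,.1018]);v=s["tcp_pos"][:2]-P
a=np.arctan2(v[1],v[0])%(2*np.pi);print("r",np.hypot(*v),"theta",3.669-a,"Frad(out+)",s["force"][:2]@v/np.hypot(*v),"Ftan(cw+)",s["force"][:2]@np.array([v[1],-v[0]])/np.hypot(*v))
th0=float(sys.argv[1]);arc(P,th0,np.arange(th0+.1,th0+.65,.1))
crop('top',sys.argv[2],150,130,130,110,6)
E
python3 r.py .4 t11
```

```text
t 12.1 tcp [0.4745 0.0856 0.0656] yaw 2.527 tilt [ 0.004 -0.   ] F [2.3 0.5 2.7] T [-0.14 -0.13  0.  ] gap 0.359 q6 -1.01
r 0.11707856243800992 theta 0.3884661497423303 Frad(out+) -2.307062878933168 Ftan(cw+) 0.21668626748208808
t 12.1 tcp [0.4745 0.0856 0.0656] yaw 2.527 tilt [ 0.004 -0.   ] F [2.3 0.5 2.7] T [-0.14 -0.13  0.  ] gap 0.359 q6 -1.01
0.5 [0.0077 0.0092] rz 0.1
0.6 [0.0143 0.0192] rz 0.2
0.7 [0.02   0.0298] rz 0.3
0.8 [0.0246 0.0409] rz 0.4
0.9 [0.028  0.0523] rz 0.5
1.0 [0.0303 0.0641] rz 0.6
```

View pics/t11.png

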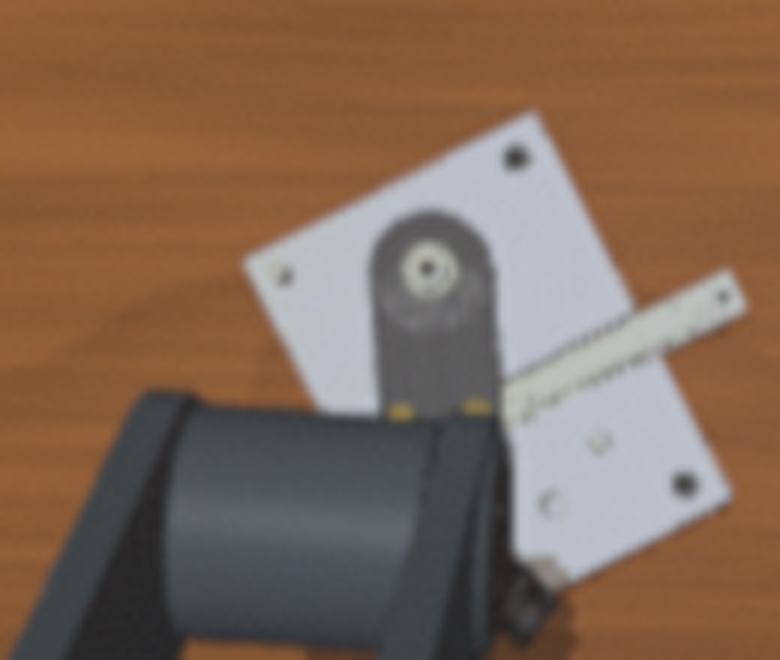

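The plate is swinging: its axis is now nearly vertical below the pivot at (428,268), and the forces are small. The hinge arm at about (625,345) hasn't moved. Continuing.

Call:
{"name": "play_rows", "arguments": {"increments": [[[0.0077,0.0092,0],[0,0,0.1],0.2],[[0.0143,0.0192,0],[0,0,0.2],0.2],[[0.02,0.0298,0],[0,0,0.3],0.2],[[0.0246,0.041,0],[0,0,0.4],0.2],[[0.028,0.0523,0],[0,0,0.5],0.2],[[0.0303,0.064,0],[0,0,0.6],0.2],[[0.0303,0.064,0],[0,0,0.6],0.2]]}}

```text
t: 12.85
tcp_pos: [0.4882, 0.1549, 0.0655]
tool_rot: [0.57, 0.822, 0.002, 0.002]
force: [4.6, -2.3, 3.0]
finger_gap: 0.363
```

```bash
python3 r.py 1.0 t12
```

```text
t 12.85 tcp [0.4882 0.1549 0.0655] yaw 1.928 tilt [0.006 0.   ] F [ 4.6 -2.3  3. ] T [-0.46 -0.41 -0.  ] gap 0.363 q6 -0.268
r 0.11527423147544456 theta 1.0057218987809802 Frad(out+) -5.105462453279692 Ftan(cw+) 0.04259584945245327
t 12.85 tcp [0.4882 0.1549 0.0655] yaw 1.928 tilt [0.006 0.   ] F [ 4.6 -2.3  3. ] T [-0.46 -0.41 -0.  ] gap 0.363 q6 -0.268
1.1 [0.0076 0.0092] rz 0.1
1.2 [0.0143 0.0192] rz 0.2
1.3 [0.02   0.0298] rz 0.3
1.4 [0.0245 0.0409] rz 0.4
1.5 [0.028  0.0524] rz 0.5
1.6 [0.0302 0.0642] rz 0.6
```

View pics/t12.png

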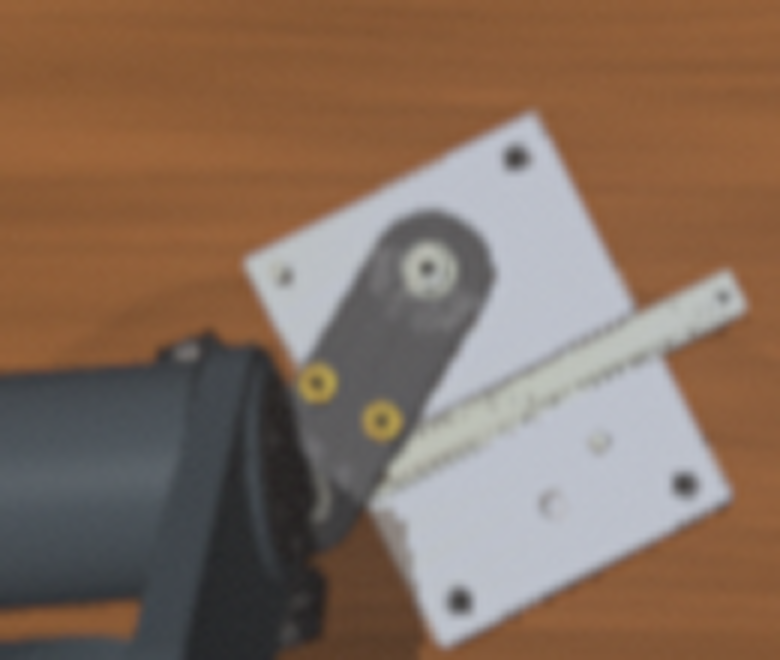

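Call:
{"name": "play_rows", "arguments": {"increments": [[[0.007,0.01,0],[0,0,0.1],0.2],[[0.0133,0.02,0],[0,0,0.2],0.2],[[0.0185,0.031,0],[0,0,0.3],0.2],[[0.023,0.042,0],[0,0,0.4],0.2],[[0.0262,0.0535,0],[0,0,0.5],0.2],[[0.0275,0.0595,0],[0,0,0.55],0.2],[[0.0275,0.0595,0],[0,0,0.55],0.2]]}}

```text
t: 13.6
tcp_pos: [0.5324, 0.2004, 0.0654]
tool_rot: [0.772, 0.636, 0.0, 0.0]
force: [3.1, -2.5, 4.6]
finger_gap: 0.36
```

```bash
python3 r.py 1.55 t13
```

```text
t 13.6 tcp [0.5324 0.2004 0.0654] yaw 1.378 tilt [ 0.001 -0.   ] F [ 3.1 -2.5  4.6] T [-0.43 -0.22  0.  ] gap 0.36 q6 0.357
r 0.1144208775566799 theta 1.5655341110837733 Frad(out+) -3.7524492429353753 Ftan(cw+) 1.373727589819736
t 13.6 tcp [0.5324 0.2004 0.0654] yaw 1.378 tilt [ 0.001 -0.   ] F [ 3.1 -2.5  4.6] T [-0.43 -0.22  0.  ] gap 0.36 q6 0.357
1.65 [0.0076 0.0092] rz 0.1
1.75 [0.0143 0.0192] rz 0.2
1.85 [0.02   0.0298] rz 0.3
1.95 [0.0246 0.0409] rz 0.4
2.05 [0.028  0.0524] rz 0.5
2.15 [0.0303 0.0641] rz 0.6
```

View pics/t13.png

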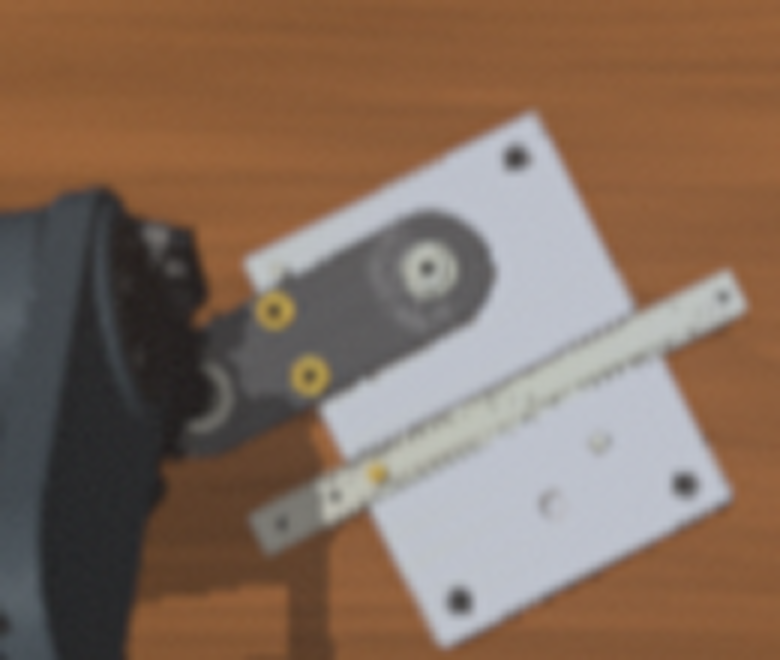

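Call:
{"name": "play_rows", "arguments": {"increments": [[[0.003,0.004,0],[0,0,0.03],0.2],[[0.005,0.006,0],[0,0,0.04],0.2],[[0.005,0.006,0],[0,0,0.04],0.2]]}}

```text
t: 13.95
tcp_pos: [0.538, 0.2034, 0.0654]
tool_rot: [0.784, 0.62, -0.001, 0.0]
force: [0.2, -2.9, 8.0]
finger_gap: 0.363
```

```bash
python3 r.py 1.6 t14
```

```text
t 13.95 tcp [0.538  0.2034 0.0654] yaw 1.338 tilt [-0.001 -0.001] F [ 0.2 -2.9  8. ] T [-0.32  0.25  0.04] gap 0.363 q6 0.401
r 0.11436721499040459 theta 1.620859586383856 Frad(out+) -2.7205489724464407 Ftan(cw+) -1.1391044307987894
t 13.95 tcp [0.538  0.2034 0.0654] yaw 1.338 tilt [-0.001 -0.001] F [ 0.2 -2.9  8. ] T [-0.32  0.25  0.04] gap 0.363 q6 0.401
1.7 [0.0075 0.0093] rz 0.1
1.8 [0.0141 0.0194] rz 0.2
1.9 [0.0197 0.03  ] rz 0.3
2.0 [0.0241 0.0411] rz 0.4
2.1 [0.0274 0.0527] rz 0.5
2.2 [0.0296 0.0645] rz 0.6
```

Plate is at about 1.6 rad. I'll release, rise and move aside.

Call:
{"name": "play_rows", "arguments": {"increments": [[[0.005,0.006,0],[0,0,0],0.2],[[0,0,0],[0,0,0],0.6],[[0,0,0],[0,0,0],0.6],[[0,0,0],[0,0,0],0.6],[[0,0,-0.02],[0,0,0],0.6],[[0,0,-0.045],[0,0,0],0.6],[[0,0,-0.08],[0,0,0],0.6],[[0,0,-0.11],[0,0,0],0.6],[[0,0,-0.11],[0,0,0],0.6]]}}

```text
t: 14.9
tcp_pos: [0.5414, 0.2057, 0.1788]
tool_rot: [0.785, 0.62, 0.004, 0.002]
force: [0.5, -0.9, 0.0]
finger_gap: 0.602
```

Call:
{"name": "play_rows", "arguments": {"increments": [[[-0.05,0,0],[0,0,0],0.6],[[-0.1,0,0],[0,0,0],0.6],[[-0.15,0,0],[0,0,0],0.6],[[-0.2,0,0],[0,0,0],0.6],[[-0.25,0,0],[0,0,0],0.6],[[-0.3,0,0],[0,0,0],0.6],[[-0.3,0,0],[0,0,0],0.6],[[-0.3,0,0],[0,0,0],0.6]]}}

```text
t: 15.7
tcp_pos: [0.4678, -0.0877, 0.1738]
tool_rot: [0.786, 0.618, -0.0, -0.001]
force: [0.8, 0.2, -0.1]
finger_gap: 0.601
```

```bash
python3 -c "
from st import *
st()
p,d=crop('top','t15',150,130,130,110,6)
for n in ('knob_centre',):
  for r in manip.regions_of('top',n):
    m=r['region'];ys,xs=np.nonzero(m);print(r['p'],xs.mean(),ys.mean());
    print(np.median(d[m]))
    u,v=xs.mean(),ys.mean();c=manip.camera_model('top');K=c['camera_matrix'];z=np.median(d[m]);X=c['R'].T@(np.linalg.solve(K,[u,v,1])*z-c['t']);print(X)
d0=np.load('pics/top0d.npy')
c=manip.camera_model('top')
z=np.median(d0[212:217,238:243]);print('start',c['R'].T@(np.linalg.solve(c['camera_matrix'],[240.2,213.7,1])*z-c['t']))
crop('side','s15',200,190,120,100,6)
"
```

```text
t 15.7 tcp [ 0.4678 -0.0877  0.1738] yaw 1.333 tilt [-0.001  0.001] F [ 0.8  0.2 -0.1] T [-0.05  0.01  0.01] gap 0.601 q6 -0.183
0.52 176.53488372093022 192.27906976744185
1.0189703
[0.53740481 0.20372624 0.09635648]
0.45 323.23809523809524 192.84126984126985
1.0603105
[ 0.54406331 -0.17849103  0.058655  ]
0.32 176.64935064935065 192.88311688311688
1.0191869
[0.53586909 0.20346476 0.09608809]
start [0.48476314 0.04021582 0.08439095]
```

View pics/t15.png

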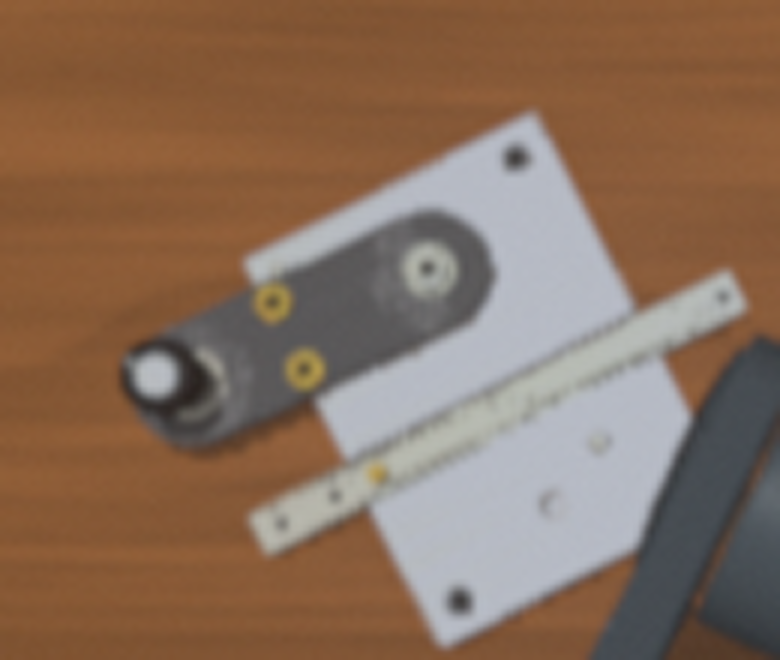

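View pics/s15.png

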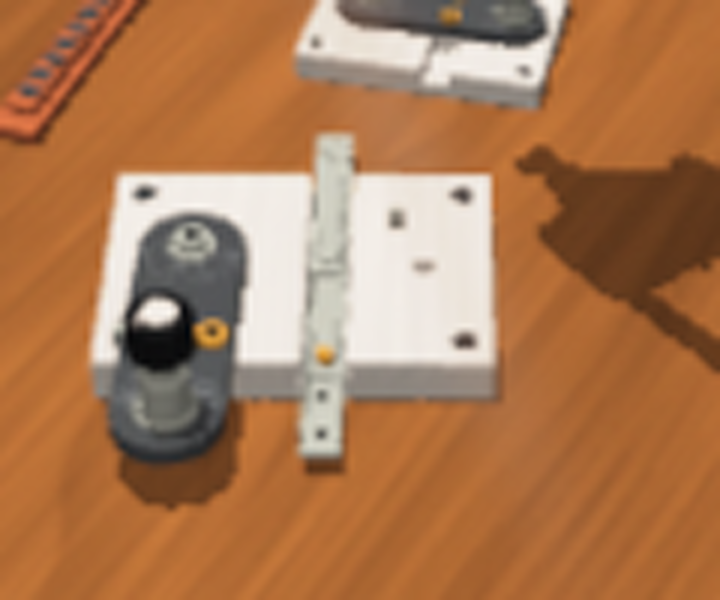

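The plate is parallel to the groove and fully open, and the hinge arm is undisturbed. I'll measure lift and mark more precisely before handing in.

```bash
python3 -c "
from st import *
c=manip.camera_model('top')
def top(p,d,u,v):
  zs=[]
  for y in range(int(v)-3,int(v)+4):
    for x in range(int(u)-3,int(u)+4):
      if p[y,x].min()>150 and np.hypot(x-u,y-v)<3: zs.append((c['R'].T@(np.linalg.solve(c['camera_matrix'],[x,y,1])*d[y,x]-c['t']))[2])
  return len(zs),np.mean(zs),np.std(zs)/len(zs)**.5
p0=cv2.imread('pics/top0.png')[:,:,::-1];d0=np.load('pics/top0d.npy');print(top(p0,d0,240.2,213.7))
p1=np.load('pics/top10p.npy');d1=np.load('pics/top10d.npy');print(top(p1,d1,239.8,213.4))
for i in range(3):
  p,d=manip.snapshot('top');print(top(p,d,175.5,192.2))
q=np.hstack([cv2.resize(a[y-12:y+13,x-12:x+13],None,fx=15,fy=15,interpolation=cv2.INTER_CUBIC) for a,x,y in ((p1,240,213),(p,176,192))]);cv2.imwrite('pics/mark.png',q[:,:,::-1])
"
```

```text
(24, np.float64(0.08394974600338419), np.float64(0.0003712566357423839))
(25, np.float64(0.097544093023094), np.float64(0.0004077535575918111))
(27, np.float64(0.09742078635777128), np.float64(0.000394095993553637))
(28, np.float64(0.09688743083873266), np.float64(0.00031465305628579707))
(27, np.float64(0.09738250174408615), np.float64(0.00031732957139091314))
```

View pics/mark.png

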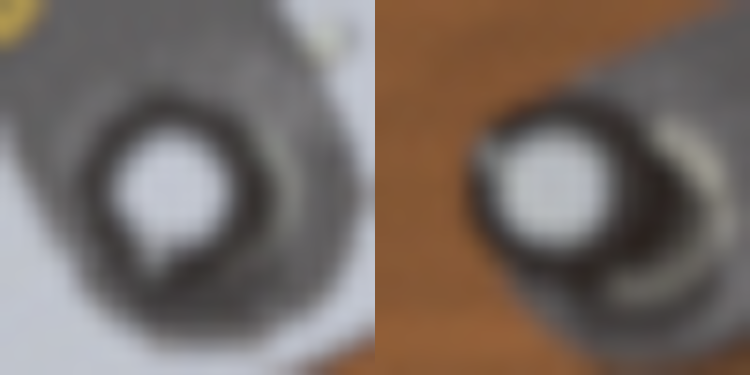

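The mark turned by about -1.92 rad in the world while the plate turned -1.6, so the screw may have gone back by about 0.3 rad during the swing. I'll average more pictures, using the plate top as reference, to see how much lift margin is left.

```bash
python3 -c "
from st import *
c=manip.camera_model('top')
ds=[]
for i in range(12):
  p,d=manip.snapshot('top');ds.append(d)
D=np.mean(ds,0)
vv,uu=np.mgrid[0:420,0:560]
def Z(D): 
  r=np.stack([uu,vv,np.ones_like(uu)],-1)@np.linalg.inv(c['camera_matrix']).T*D[...,None]-c['t']
  return (r@c['R'])[...,2]
z=Z(D);z1=Z(np.load('pics/top10d.npy'));z0=Z(np.load('pics/top0d.npy'))
np.set_printoptions(linewidth=200,suppress=True)
print((z[188:197,171:181]*1000).round(1))
m=np.hypot(uu-175.5,vv-192.3)<3;print('knob',z[m].mean())
for n,zz in(('0',z0),('1',z1)):
  m=np.hypot(uu-240,vv-213.6)<3;print('knob',n,zz[m].mean())
# jig base top, table refs
for nm,(u,v) in dict(jig=(247,215-15),jig2=(243,158),table=(300,240),table2=(150,215)).items():
  m=np.hypot(uu-u,vv-v)<3;print(nm,z0[m].mean(),z1[m].mean(),z[m].mean())
"
```

```text
[[ -0.5  96.1  96.8  97.4  96.9  96.7  97.3  97.4  97.1  95.3]
 [ 95.7  96.4  96.8  96.4  97.3  98.   96.6  96.6  97.6  97.1]
 [ 97.3  96.5  97.8  97.1  97.   96.9  96.9  96.5  97.2  95.8]
 [ 96.9  97.2  98.   97.9  97.1  98.5  98.1  97.5  97.   96.6]
 [181.3  97.1  97.8  97.3 182.5  96.2  96.3  97.6 182.7  97.3]
 [ 96.6  96.8  97.5  96.5 182.3  96.8  97.9  96.6  96.8  96.6]
 [ 96.6  96.6  97.   97.4  97.1  98.2  97.2  97.3 181.7  97.5]
 [ 97.7  96.8  97.5  97.   96.9  98.1  96.9  95.3  97.4  96.3]
 [ 95.9 181.9  95.8  97.   97.2  97.   96.6  96.9  96.6  96.6]]
knob 0.10340636049254469
knob 0 0.08397838779707643
knob 1 0.09774749988849298
jig 0.06931185018500648 0.026337557410576463 0.02309219554788176
jig2 0.012168935368088026 0.012252336219308775 0.02694623580446019
table 0.04358883531020811 0.38541225054731754 0.5008002201213342
table2 0.08863180128517997 -0.0006126695988891284 0.0030871022393781115
```

Without the dropouts the disc is at about 97.1 mm. That is 13.1 mm above the start, but 0.6 mm below the earlier single picture. There is plenty of time, so I'll wind the knob back to its end stop to be sure.

Call:
{"name": "play_rows", "arguments": {"increments": [[[0.05,0,0],[0,0,0],0.6],[[0.1,0,0],[0,0,0],0.6],[[0.15,0,0],[0,0,0],0.6],[[0.2,0,0],[0,0,0],0.6],[[0.25,0,0],[0,0,0],0.6],[[0.3,0,0],[0,0,0],0.6],[[0.3,0,0.03],[0,0,0],0.6],[[0.3,0,0.05],[0,0,0],0.6],[[0.3,0,0.05],[0,0,0],0.6]]}}

```text
t: 17.5
tcp_pos: [0.5359, 0.2051, 0.1218]
tool_rot: [0.785, 0.62, -0.003, -0.002]
force: [-1.5, -0.1, 0.4]
finger_gap: 0.601
```

```bash
python3 -c "
from st import *
s,M=st();print(M.T@(np.array([.5372,.2036,.0645])-s['tcp_pos']))"
```

```text
t 17.5 tcp [0.5359 0.2051 0.1218] yaw 1.337 tilt [-0.007 -0.001] F [-1.5 -0.1  0.4] T [ 0.   -0.    0.03] gap 0.601 q6 0.405
[-0.00098403  0.00191659  0.05734175]
```

Call:
{"name": "play_rows", "arguments": {"increments": [[[0,0,0.02],[0,0,0],0.6],[[0,0,0.04],[0,0,0],0.6],[[0,0,0.053],[0,0,0],0.6],[[0,0,0.057],[0,0,0],0.6],[[0,0,0.057],[0,0,0],0.6],[[0,0,0.057],[0,0,0],0.2],[[0,0,0.057],[0,0,0],0.2],[[0,0,0.057],[0,0,0],0.2],[[0,0,0.057],[0,0,0],0.2]], "force": 40}}

```text
t: 18.4
tcp_pos: [0.5391, 0.205, 0.0686]
tool_rot: [0.785, 0.619, 0.001, 0.001]
force: [0.5, -0.9, 4.6]
finger_gap: 0.36
```

Call:
{"name": "play_rows", "arguments": {"increments": [[[0,0,-0.0003],[0,0,-0.08],0.2],[[0,0,-0.0005],[0,0,-0.16],0.2],[[0,0,-0.0005],[0,0,-0.22],0.2],[[0,0,-0.0005],[0,0,-0.22],0.2]]}}

```text
t: 18.8
tcp_pos: [0.5379, 0.2045, 0.0684]
tool_rot: [0.713, 0.702, -0.001, -0.0]
force: [-0.7, -2.2, 6.1]
finger_gap: 0.359
```

```bash
python3 -c "
from st import *
st()"
```

```text
t 18.8 tcp [0.5379 0.2045 0.0684] yaw 1.555 tilt [-0.001 -0.001] F [-0.7 -2.2  6.1] T [-0.41  0.43 -0.19] gap 0.359 q6 0.185
```

Call:
{"name": "play_rows", "arguments": {"increments": [[[0,0,0],[0,0,-0.05],0.2],[[0,0,0],[0,0,-0.1],0.2],[[0,0,0],[0,0,-0.1],0.2]]}}

```text
t: 19.1
tcp_pos: [0.538, 0.2047, 0.0686]
tool_rot: [0.677, 0.736, -0.0, -0.0]
force: [-1.2, -0.6, 4.7]
finger_gap: 0.362
```

```bash
python3 -c "
from st import *
st()"
```

```text
t 19.1 tcp [0.538  0.2047 0.0686] yaw 1.654 tilt [-0.001 -0.   ] F [-1.2 -0.6  4.7] T [-0.01  0.18 -0.3 ] gap 0.362 q6 0.086
```

Stop felt (about -0.3 N m). I'll ease off slightly, release and retreat.

Call:
{"name": "play_rows", "arguments": {"increments": [[[0,0,0],[0,0,0.04],0.2],[[0,0,0],[0,0,0.04],0.6],[[0,0,0],[0,0,0.04],0.6],[[0,0,0],[0,0,0.04],0.6],[[0,0,-0.02],[0,0,0.04],0.6],[[0,0,-0.045],[0,0,0.04],0.6],[[0,0,-0.08],[0,0,0.04],0.6],[[0,0,-0.11],[0,0,0.04],0.6],[[0,0,-0.11],[0,0,0.04],0.6]]}}

```text
t: 20.0
tcp_pos: [0.5415, 0.2057, 0.1824]
tool_rot: [0.691, 0.723, 0.004, 0.003]
force: [1.4, 0.3, -0.5]
finger_gap: 0.598
```

Call:
{"name": "play_rows", "arguments": {"increments": [[[-0.05,0,0],[0,0,0],0.6],[[-0.1,0,0],[0,0,0],0.6],[[-0.15,0,0],[0,0,0],0.6],[[-0.2,0,0],[0,0,0],0.6],[[-0.25,0,0],[0,0,0],0.6],[[-0.3,0,0],[0,0,0],0.6],[[-0.3,0,0],[0,0,0],0.6],[[-0.3,0,0],[0,0,0],0.6]]}}

```text
t: 20.8
tcp_pos: [0.5513, -0.0959, 0.177]
tool_rot: [0.692, 0.722, -0.0, -0.001]
force: [0.6, 0.5, 0.5]
finger_gap: 0.603
```

```bash
python3 -c "
from st import *
st()
crop('top','t17',0,0,560,420,1.4)
ds=[]
for i in range(10):
  p,d=manip.snapshot('top');ds.append(d)
D=np.median(ds,0)
c=manip.camera_model('top');vv,uu=np.mgrid[0:420,0:560]
r=np.stack([uu,vv,np.ones_like(uu)],-1)@np.linalg.inv(c['camera_matrix']).T*D[...,None]-c['t']
z=(r@c['R'])[...,2];m=np.hypot(uu-175.5,vv-192.3)<3.5;print(np.median(z[m]))
cv2.imwrite('pics/t16.png',cv2.resize(p[130:240,150:280],None,fx=6,fy=6,interpolation=cv2.INTER_CUBIC)[:,:,::-1])
"
```

```text
t 20.8 tcp [ 0.5513 -0.0959  0.177 ] yaw 1.613 tilt [-0.002  0.001] F [0.6 0.5 0.5] T [0.03 0.02 0.07] gap 0.603 q6 -0.414
0.0975855703416197
```

View pics/t16.png

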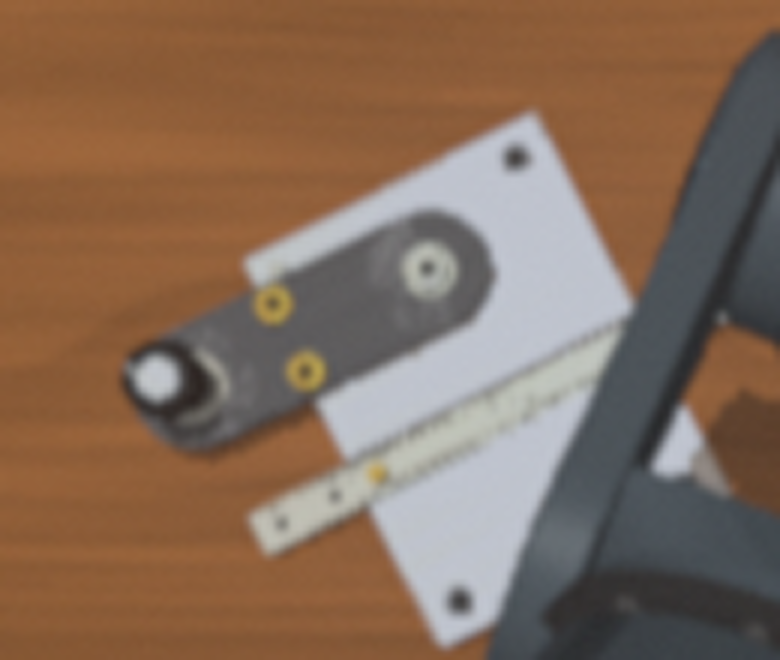

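View pics/t17.png

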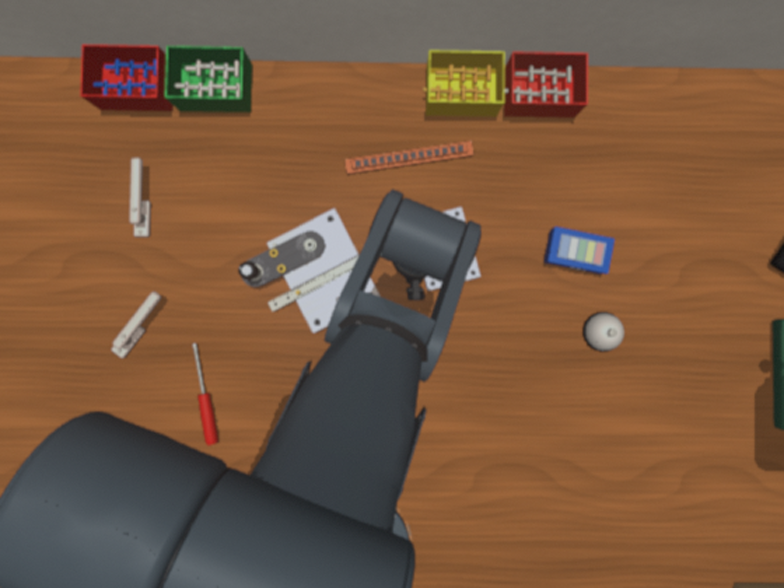

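Lift reads 97.6 mm at the disc (13.1 to 13.6 mm of lift). The plate is open, the other things are where they were, and the fingers are free in the air. Handing in.

```bash
python3 -c "
from st import *
st();print(manip.sign_off())"
```

```text
t 21.35 tcp [ 0.552  -0.0942  0.1782] yaw 1.617 tilt [ 0. -0.] F [-0.2  1.1  0.2] T [ 0.01  0.02 -0.01] gap 0.599 q6 -0.415
the job is handed in; nothing more can be done
None
```

I pulled the larger jig's captive screw up to the thread and wound it anticlockwise about 2.6 rad to its dead stop. After a check that it stayed up by itself, I swung the bush plate open with the knob gripped. I handed the job in at 21.4 s; it gives no verdict, so what follows are my own measurements.

- **Screw:** it stays up by itself, with the knob's top at about 97.6 mm. That is roughly 13 mm of lift by camera depth, good to about 0.5 mm.
- **Disagreement, mended:** after the swing the white mark showed the knob had turned back about 0.3 rad, while the depth still read about 13 mm. I regripped the knob and wound it to the stop again, feeling about -0.3 N m, before letting go.
- **Plate:** at the end it lay parallel to the groove at about 1.6 rad, clear of the hinge arm. I judged this from the picture and the tool position.
- **Other things:** the hinge arm and everything else I could see in the last top picture looked unmoved. I compared these by eye only. The robot arm hid one end of the hinge arm in that picture; it was in full view and in place earlier, before I rewound the screw.
- **Fingers:** open in free air, reading about 1 N or less, which is sensor noise.

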